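# Tip the grinding ball out of the split tote

## Task

The plywood split tote on the potter's bench holds a ceramic grinding ball in one chamber and a ceramic grinding cylinder in the other. Lift the tote by its handle and tip the ball out into the wide low clay bowl, without touching the ball and with the cylinder staying in the tote. Then set the tote back down upright on the bench (do not drop it) and let go.

Things in the scene. Friction and masses are not known exactly. Their poses are not given: they have to be found in the camera images.
- tote: Plywood split tote (mm): 190 long (y), 100 wide (x); origin: centre of underside. Divider at y=0 rises to an upright handle tab 40 wide (x), 12 thick (y), z 54-100; pinch across y at z=78. Side boards 50 high. A chamber at +y and at -y, open-ended: floor slopes up 15 deg from z=8 at the divider to a lip at y=+-95, z=32. With an end 30-45 deg down its part rolls out, the other stays.
- bowl: Wide low round bowl of grey-beige clay, rim 190 mm across, 70 mm high, wall 7 mm, 0.9 kg, empty, standing on the bench on the other side from the tote. Origin: centre of its underside, z up.
- ball: White ceramic ball, 32 mm in diameter, 62 g, lying against the divider in one of the tote's chambers (either one: the sign of its y in the tote's frame tells which). Origin: its centre.
- roller: White ceramic cylinder, 32 mm in diameter and 40 mm long, about 115 g, lying along the divider in the tote's other chamber. Origin: its centre; its x axis is the cylinder's axis.

How it is judged:
By the outcome, as a careful person would: the job done as asked, in the order asked, and still so for the second after the job is handed in, with the robot touching nothing.
It also fails if it takes over 56 s, if anything falls off the work surface, if the arm or the gripper's body presses on something with over 40 N, if the wrist force passes 120 N, or if a joint passes its speed limit or range.

## Robot

A 6-joint arm with a two-finger parallel gripper is mounted at the origin on the work surface. World frame = base frame: x ahead of the robot, y to its left, z up, the work surface at z = 0. Lengths are in m, angles in rad, forces in N, time in s.
With the tool pointing down it reaches from about 0.35 to 0.975 m from the base axis. Payload 4.9 kg.
Tool frame: the origin (TCP) lies at the very end of the fingers, on their centre line; the grasp point (between the pads) lies 19 mm behind it; x points along the fingers, y is the direction in which the jaws open and shut, and the axes are right-handed (so a half turn about x gives the same grasp; the last joint's range is limited). The gripper opens to 85 mm and grips with 20 to 120 N. Pads are 22 mm wide; open, the fingers measure 114 mm over their backs; the gripper's body (76 mm by 85 mm) begins 54 mm behind the grasp point. The pads swing forward as they close: fully open they stand 13 mm farther back than shut.
Start: joints at [-1.393, 0.053, 1.613, -0, 1.476, -0.119], TCP at [0.183, -0.598, 0.231] pointing down, gripper open.
Joint ranges: [-3.01, 3.01], [-1.01, 2.22], [0.06, 2.58], [-1.02, 4.17], [0.09, 2.62], [-3.14, 3.14]. Speed limits (rad/s): [2.57, 2.57, 3.14, 3.14, 3.14, 3.14].

## Interface

Orientations are given as a unit quaternion [w, x, y, z].
In Python, from plant import manip gives the robot as it stands.
- The arm moves only by the tool play_rows, never from a script. Its argument "plan" is a list of rows, each a list of 5 numbers: the shift along the tool's x, y, z in mm, then the turn about the tool's x in rad, then the closure, from -1 (fully open) to 1 (shut). A call has 1 to 8 rows; each row is the pose to reach, as a shift and turn from the pose commanded when the call began, along the tool's axes at that moment; what a row does not reach only later rows make up. A row lasts 1/8 s, in which the tool goes at most 62.5 mm and 10.7 degrees, less where a joint would pass 70% of its speed; a pose out of reach is approached as far as the arm can. A call with a gripper value outside its range is refused whole. The fingers move at their own pace and stop on an object; the grip force is fixed at half the most. Time passes only in rows, so rows that repeat a pose let the fingers close. It gives the time, the measured TCP pose, the force and the opening at its end, in the units of the state.
- manip.state(): the state, without advancing time (a new reading comes with each control period).
- manip.grab_frame(name): name is "scene" or "top" or "wrist"; returns a dict with "img" (420x560x3 uint8, red, green, blue), "range_z" (420x560 float32, m along the optical axis (not along the pixel's ray), 0 where there is no reading), "fx", "fy", "cx", "cy" (pixels), "origin" and "rotation" of the camera in the world. Camera axes: x right, y up, looking along -z (the intrinsics and any distortion apply to the point x, -y, -z); pixel columns grow to the right and rows downward; lengths in m; the calibration is good to about 2 mm. A picture is of the moment at which its call begins.
- manip.job_done(): hands the job in, once; it reports no verdict.
The state is a dict: "time": time; "joint_pos": joint angles; "joint_vel": joint speeds; "joint_efforts": joint torques, N m; "tool_pos": TCP position; "tool_rot": TCP orientation; "contact_force": force on the tool from outside, world axes, zero at the start; "ft_torque": the same for the moment, N m; "gripper_width": opening from 0.0 (shut) to 1.0 (fully open).
Only numpy, scipy, OpenCV 4.12 (cv2) and the standard library are available. Lean on these libraries where they do the work, as an engineer would, in place of code of your own. Each camera call takes 0.05 s, during which the arm holds its last target. There are 200 camera calls.

## Working session

There is one attempt and no reset: what is moved stays moved. The work goes in short steps, Python scripts to look and compute and a tool call to move; the robot and the scene stay as the last step left them, time stands still between calls to the robot, and variables do not carry over. Pictures are saved under pics/ and viewed, about 8 in all and at most 12, crops included, and the job is handed in when it is done.

Besides the shell and the picture viewer there is one more tool, called after "Emit:" by a JSON object that holds its "api" and its "payload". play_rows: Moves the arm, as the interface text tells. Its arguments: {"type":"object","properties":{"plan":{"type":"array"}},"required":["plan"]}

```bash
mkdir -p pics; ls; cat > h.py <<'E'
import numpy as np, cv2
from plant import manip
def grab(n):
    f=manip.grab_frame(n); return f
def pts(f):
    z=f['range_z']; v,u=np.mgrid[:z.shape[0],:z.shape[1]]
    p=np.stack([(u-f['cx'])/f['fx']*z,-(v-f['cy'])/f['fy']*z,-z],-1)
    return p@np.array(f['rotation']).T+np.array(f['origin'])
E
python3 - <<'E'
from h import *
print(manip.state())
a=grab('top');b=grab('scene')
for n,f in(('top',a),('scene',b)):
    cv2.imwrite(f'pics/{n}0.png',f['img'][:,:,::-1]); print(n,f['origin'],f['rotation'],f['fx'],(f['range_z']>0).mean(),f.keys())
np.savez('top0.npz',p=pts(a),img=a['img']);np.savez('scene0.npz',p=pts(b),img=b['img'])
E
```

```text
pics
{'time': 0.0, 'joint_pos': array([-1.39296788e+00,  5.33583959e-02,  1.61430782e+00, -1.21812642e-05,
        1.47601377e+00, -1.18999687e-01]), 'joint_vel': array([ 0.0001062 , -0.00077358,  0.00101984,  0.00022413, -0.00085393,
        0.0007226 ]), 'joint_efforts': array([ 1.92758698e-04, -3.93679798e+01, -3.70175385e+01, -8.03267562e-05,
        7.18904877e-03, -8.87378320e-06]), 'tool_pos': array([ 0.18268984, -0.59704127,  0.23005382]), 'tool_rot': array([-0.10382256, -0.69930701, -0.10529764,  0.69935899]), 'contact_force': array([ 0.57781234, -0.22621579, -0.11454569]), 'ft_torque': array([ 0.02812849, -0.03569403,  0.00808025]), 'gripper_width': 0.9978902564822769}
top [0.4069791  0.01197123 0.93079134] [-0.70154859 -0.05985746  0.0745017   0.70618423] 500.9890082374398 0.9961309523809524 dict_keys(['img', 'range_z', 'fx', 'fy', 'cx', 'cy', 'origin', 'rotation'])
scene [ 1.25893884 -0.25000599  0.66890637] [0.73047125 0.35027774 0.2507656  0.52993761] 526.0054959158699 0.9961819727891157 dict_keys(['img', 'range_z', 'fx', 'fy', 'cx', 'cy', 'origin', 'rotation'])Traceback (most recent call last):
  File "<stdin>", line 6, in <module>
  File "h.py", line 8, in pts
    return p@np.array(f['rotation']).T+np.array(f['origin'])
           ~^~~~~~~~~~~~~~~~~~~~~~~~~~
ValueError: matmul: Input operand 1 has a mismatch in its core dimension 0, with gufunc signature (n?,k),(k,m?)->(n?,m?) (size 4 is different from 3)
```

```bash
cat > h.py <<'E'
import numpy as np, cv2
from scipy.spatial.transform import Rotation as R
from plant import manip
def rot(q): return R.from_quat(np.roll(q,-1)).as_matrix()
def grab(n): return manip.grab_frame(n)
def pts(f):
    z=f['range_z']; v,u=np.mgrid[:z.shape[0],:z.shape[1]]
    p=np.stack([(u-f['cx'])/f['fx']*z,-(v-f['cy'])/f['fy']*z,-z],-1)
    return p@rot(f['rotation']).T+np.array(f['origin'])
E
python3 - <<'E'
from h import *
print(rot(manip.state()['tool_rot']).round(3))
a=grab('top');b=grab('scene')
for n,f in(('top',a),('scene',b)):
    p=pts(f); np.savez(f'{n}0.npz',p=p,img=f['img'])
    print(n,np.median(p[...,2]))
cv2.imwrite('pics/top0.png',a['img'][:,:,::-1])
cv2.imwrite('pics/scene0.png',b['img'][:,:,::-1])
E
```

```text
[[-0.     0.292 -0.956]
 [ 0.002 -0.956 -0.292]
 [-1.    -0.002 -0.   ]]
top -0.0011910199257033072
scene 0.0007457483542266941
```

View pics/top0.png

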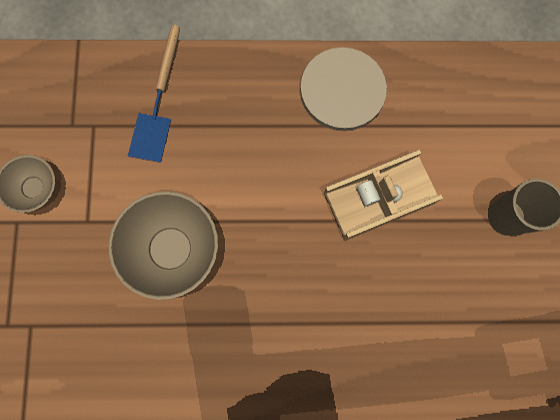

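View pics/scene0.png

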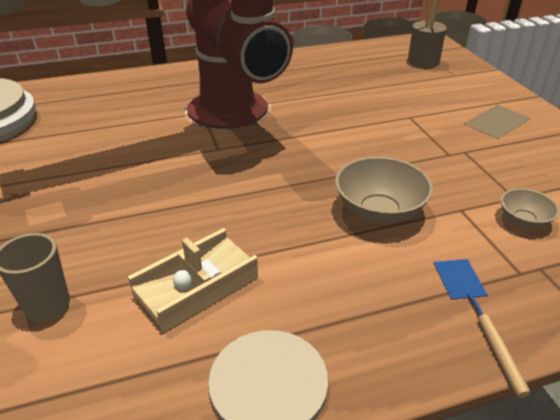

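The top view shows the tote at about (383,195). The ball is right of the divider at (398,192), so towards -y, and the roller is left at (368,193). The bowl is at (164,245). The scene view agrees: white ball on the near-left side, roller beyond the handle. Next I'll measure positions.

```bash
python3 - <<'E'
from h import *
d=np.load('top0.npz');p=d['p'];im=d['img'].astype(int)
def box(u0,u1,v0,v1,zmin,zmax=1):
    m=np.zeros(p.shape[:2],bool);m[v0:v1,u0:u1]=1
    return m&(p[...,2]>zmin)&(p[...,2]<zmax)
m=box(315,450,140,245,0.006)
q=p[m]; r=cv2.minAreaRect((q[:,:2]*1000).astype(np.float32)); print('tote rect',r, q[:,2].max())
print(cv2.boxPoints(r))
h=p[box(370,415,165,215,0.085)]; rh=cv2.minAreaRect((h[:,:2]*1000).astype(np.float32)); print('handle',len(h),h.mean(0),rh)
b=p[box(100,230,185,305,0.062)]; (c,rad)=cv2.minEnclosingCircle((b[:,:2]*1000).astype(np.float32)); print('bowl',c,rad,b[:,2].max(), b[:,2].mean())
# bowl profile
bc=np.array(c)/1000; B=p[box(100,230,185,305,-.01)]; rr=np.hypot(*(B[:,:2]-bc).T)
for k in range(0,110,10):
    s=(rr*1000>=k)&(rr*1000<k+10); print(k,np.median(B[s,2]).round(4),end='; ')
w=(im.min(-1)>150)&(im.max(-1)-im.min(-1)<30)
n,l,st,ce=cv2.connectedComponentsWithStats((w&box(340,420,160,225,0)).astype(np.uint8))
for i in range(1,n):
    if st[i,4]>15: print('white',ce[i],st[i],np.median(p[l==i],axis=0), p[l==i][:,2].max())
for nm,bb in (('disc',(295,390,45,130)),('cup',(485,560,175,240)),('smallbowl',(0,60,150,215)),('scraper',(120,190,20,165))):
    s=p[box(*bb,0.004)]; print(nm,s.min(0).round(3),s.max(0).round(3),np.median(s[:,2]))
E
```

```text
tote rect ((574.3504028320312, -113.47979736328125), (148.42274475097656, 391.1202087402344), 32.36626434326172) 0.9307913370263515
[[ 406.97916    11.971188]
 [ 616.35736  -318.38586 ]
 [ 741.7217   -238.93079 ]
 [ 532.34344    91.42627 ]]
handle 203 [ 0.60621315 -0.18608995  0.13766902] ((510.807861328125, -103.70529174804688), (37.18310546875, 308.6475524902344), 48.77986145019531)
bowl (491.1553039550781, 142.511474609375) 155.3268280029297 0.9307913370263515 0.10549585684842148
0 0.0254; 10 0.0263; 20 0.0232; 30 0.0153; 40 0.0072; 50 0.0064; 60 0.0067; 70 0.0089; 80 0.0154; 90 0.0181; 100 0.0216; white [368.88931298 191.86641221] [360 181  19  23 262] [ 0.62070506 -0.17110997  0.04138726] 0.9307913370263515
white [398.09090909 191.63636364] [395 186   7  14  44] [ 0.62138977 -0.22544735  0.03980071] 0.9307913370263515
disc [ 0.407 -0.22   0.004] [0.923 0.012 0.931] 0.016802812254053556
cup [ 0.407 -0.481  0.004] [0.625 0.012 0.931] 0.07937859724517826
smallbowl [0.407 0.012 0.004] [0.714 0.503 0.931] 0.0213298539968077
scraper [0.407 0.012 0.004] [0.972 0.299 0.931] 0.01544944943866211
```

Emit:
{"api": "play_rows", "payload": {"plan": [[-60,0,0,0,-1],[-120,0,0,0,-1]]}}

```text
time: 0.45
tool_pos: [0.1827, -0.597, 0.3511]
tool_rot: [-0.103, -0.699, -0.106, 0.699]
contact_force: [0.4, -0.4, 0.4]
gripper_width: 0.998
```

```bash
cat > meas.py <<'E'
from h import *
d=np.load('top0.npz');p=d['p'];im=d['img'].astype(int)
def box(u0,u1,v0,v1,zmin,zmax=0.3):
    m=np.zeros(p.shape[:2],bool);m[v0:v1,u0:u1]=1
    return m&(p[...,2]>zmin)&(p[...,2]<zmax)
m=box(315,450,140,245,0.008)
q=p[m]; r=cv2.minAreaRect((q[:,:2]*1000).astype(np.float32)); print('tote rect',r, q[:,2].max())
h=p[box(370,415,165,215,0.09)]; rh=cv2.minAreaRect((h[:,:2]*1000).astype(np.float32)); print('handle',len(h),h.mean(0),rh)
b=p[box(100,230,185,305,0.062)]; (c,rad)=cv2.minEnclosingCircle((b[:,:2]*1000).astype(np.float32)); print('bowl',c,rad,b[:,2].max())
bc=np.array(c)/1000; B=p[box(100,230,185,305,-.01)]; rr=np.hypot(*(B[:,:2]-bc).T)
for k in range(0,110,10):
    s=(rr*1000>=k)&(rr*1000<k+10); print(k,np.median(B[s,2]).round(4),end='; ')
w=(im.min(-1)>150)&(im.max(-1)-im.min(-1)<30)
n,l,st,ce=cv2.connectedComponentsWithStats((w&box(340,420,160,225,0)).astype(np.uint8))
for i in range(1,n):
    if st[i,4]>15: print('white',ce[i],np.median(p[l==i],axis=0))
for nm,bb in (('disc',(295,390,45,130)),('cup',(485,560,175,240)),('smallbowl',(0,60,150,215)),('scraper',(120,190,20,165))):
    s=p[box(*bb,0.006)]; print(nm,s.min(0).round(3),s.max(0).round(3),np.median(s[:,2]))
E
python3 meas.py
```

```text
tote rect ((617.6156616210938, -197.70790100097656), (100.78929901123047, 193.12677001953125), 21.989046096801758) 0.10200926446254432
handle 173 [ 0.61656131 -0.1968025   0.09758613] ((617.211669921875, -197.78179931640625), (39.676937103271484, 12.964427947998047), 22.086793899536133)
bowl (523.1094360351562, 194.96768188476562) 94.3431167602539 0.0735419923873033
0 0.0068; 10 0.0067; 20 0.0068; 30 0.0082; 40 0.0154; 50 0.0201; 60 0.0292; 70 0.0399; 80 0.0607; 90 0.066; 100 -0.0012; white [368.87692308 191.86538462] [ 0.62085092 -0.17120867  0.04133523]
white [398.11627907 191.6744186 ] [ 0.62177379 -0.22551473  0.03976524]
disc [ 0.753 -0.22   0.006] [ 0.923 -0.05   0.023] 0.016799082494923234
cup [ 0.536 -0.481  0.006] [ 0.625 -0.395  0.122] 0.07979073783195734
smallbowl [0.586 0.401 0.006] [0.694 0.503 0.044] 0.022035746808602208
scraper [0.72  0.19  0.006] [0.972 0.259 0.023] 0.016243731768007974
```

Emit:
{"api": "play_rows", "payload": {"plan": [[-60,0,0,0,-1],[-120,0,0,0,-1],[-180,0,0,0,-1],[-240,0,0,0,-1],[-300,0,0,0,-1],[-360,0,0,0,-1],[-420,0,0,0,-1],[-480,0,0,0,-1]]}}

```text
time: 1.45
tool_pos: [0.1743, -0.5704, 0.8072]
tool_rot: [0.097, 0.7, 0.113, -0.699]
contact_force: [-4.3, 55.3, 59.0]
gripper_width: 1.001
```

Emit:
{"api": "play_rows", "payload": {"plan": [[-60,0,0,0,-1],[-120,0,0,0,-1],[-180,0,0,0,-1]]}}

```text
time: 1.82
tool_pos: [0.1638, -0.5355, 0.8432]
tool_rot: [0.119, 0.701, 0.09, -0.697]
contact_force: [-0.3, -0.0, 0.5]
gripper_width: 1.001
```

```bash
python3 - <<'E'
from h import *
s=manip.state();print(s['time'],s['joint_pos'].round(3),s['joint_vel'].round(2),s['tool_pos'].round(3));print(rot(s['tool_rot']).round(3))
E
```

```text
1.825 [-1.409  0.427  0.055  0.009  2.62  -0.127] [-0.01 -0.06 -0.   -0.01 -0.   -0.01] [ 0.164 -0.536  0.843]
[[ 0.011  0.292 -0.956]
 [-0.039 -0.955 -0.293]
 [-0.999  0.04   0.001]]
```

Emit:
{"api": "play_rows", "payload": {"plan": [[0,0,0,0,-1],[0,0,0,0,-1],[0,0,0,0,-1],[0,0,0,0,-1]]}}

```text
time: 2.33
tool_pos: [0.1643, -0.539, 0.8401]
tool_rot: [0.117, 0.701, 0.092, -0.697]
contact_force: [-0.3, -0.3, 0.5]
gripper_width: 0.997
```

Emit:
{"api": "play_rows", "payload": {"plan": [[60,0,0,0,-1],[120,0,0,0,-1],[120,0,0,0,-1]]}}

```text
time: 2.7
tool_pos: [0.1655, -0.5429, 0.7173]
tool_rot: [0.116, 0.701, 0.093, -0.697]
contact_force: [0.6, -1.0, -0.1]
gripper_width: 1.002
```

```bash
python3 - <<'E'
from h import *
s=manip.state();print(s['time'],s['joint_pos'].round(3),s['joint_vel'].round(2),s['tool_pos'].round(3));print(rot(s['tool_rot']).round(3))
E
```

```text
2.7 [-1.408  0.08   0.765  0.006  2.264 -0.13 ] [ 0.   -0.55  1.15 -0.   -0.63 -0.  ] [ 0.166 -0.543  0.717]
[[ 0.01   0.292 -0.956]
 [-0.032 -0.956 -0.292]
 [-0.999  0.033 -0.   ]]
```

Emit:
{"api": "play_rows", "payload": {"plan": [[42,46,-10,0.185,-1],[84,92,-20,0.37,-1],[126,138,-30,0.555,-1],[168,184,-41,0.74,-1],[210,230,-52,0.925,-1],[252,276,-62,1.11,-1],[294,322,-73,1.295,-1],[330,368,-83,1.48,-1]]}}

```text
time: 3.7
tool_pos: [0.3539, -0.8783, 0.4051]
tool_rot: [-0.384, 0.598, -0.399, -0.58]
contact_force: [0.9, -2.7, 0.8]
gripper_width: 1.001
```

Emit:
{"api": "play_rows", "payload": {"plan": [[0,0,-60,0,-1],[0,0,-120,0,-1],[0,0,-180,0,-1],[0,0,-240,0,-1]]}}

```text
time: 4.2
tool_pos: [0.3695, -0.91, 0.3651]
tool_rot: [-0.371, 0.613, -0.407, -0.566]
contact_force: [-0.4, 0.0, 1.1]
gripper_width: 1.0
```

```bash
cat > st.py <<'E'
from h import *
s=manip.state();M=rot(s['tool_rot']);x=M[:,0]
print(s['time'],s['joint_pos'].round(3),s['joint_vel'].round(2),s['tool_pos'].round(3),s['contact_force'].round(1),s['gripper_width'].round(3));print(M.round(3))
print('tilt',np.degrees(np.arccos(-x[2])),'lean az',np.degrees(np.arctan2(-x[1],-x[0])))
E
python3 st.py
```

```text
Traceback (most recent call last):
  File "st.py", line 3, in <module>
    print(s['time'],s['joint_pos'].round(3),s['joint_vel'].round(2),s['tool_pos'].round(3),s['contact_force'].round(1),s['gripper_width'].round(3));print(M.round(3))
                                                                                                                       ^^^^^^^^^^^^^^^^^^^^^^^^
AttributeError: 'float' object has no attribute 'round'
```

```bash
sed -i "s/s\['gripper_width'\].round(3)/s['gripper_width']/" st.py; python3 st.py
```

```text
4.2 [-1.261  1.045  0.055  0.003  1.957  1.477] [ 0.01  0.09 -0.   -0.   -0.09  0.01] [ 0.37  -0.91   0.365] [-0.4  0.   1.1] 0.9996678663014967
[[ 0.028 -0.92  -0.392]
 [-0.08  -0.393  0.916]
 [-0.996  0.005 -0.084]]
tilt 4.844822445544553 lean az 109.44162258964985
```

Emit:
{"api": "play_rows", "payload": {"plan": [[0,0,-62,0,-1],[0,0,-125,0,-1],[0,0,-187,0,-1],[0,0,-250,0,-1],[0,0,-312,0,-1],[0,0,-375,0,-1],[0,0,-437,0,-1],[0,0,-500,0,-1]]}}

```text
time: 5.2
tool_pos: [0.3881, -0.9443, 0.2919]
tool_rot: [-0.363, 0.624, -0.414, -0.554]
contact_force: [0.3, -0.8, -0.4]
gripper_width: 0.999
```

```bash
python3 st.py
```

```text
5.2 [-1.255  1.121  0.056  0.006  1.842  1.484] [ 0.01  0.05 -0.   -0.   -0.06  0.  ] [ 0.388 -0.944  0.292] [ 0.3 -0.8 -0.4] 0.9994207568909843
[[ 0.043 -0.92  -0.391]
 [-0.115 -0.393  0.912]
 [-0.992  0.006 -0.123]]
tilt 7.045302612075033 lean az 110.5752484125326
```

Emit:
{"api": "play_rows", "payload": {"plan": [[-24,0,-57,0,-1],[-48,0,-114,0,-1]]}}

```text
time: 5.45
tool_pos: [0.3915, -0.949, 0.3151]
tool_rot: [-0.353, 0.637, -0.423, -0.539]
contact_force: [0.4, 0.3, 0.5]
gripper_width: 0.998
```

Emit:
{"api": "play_rows", "payload": {"plan": [[-200,0,-450,0,-1],[-200,0,-450,0,-1]]}}

```text
time: 5.7
tool_pos: [0.3935, -0.9502, 0.3438]
tool_rot: [-0.344, 0.648, -0.431, -0.525]
contact_force: [0.3, 0.8, 0.3]
gripper_width: 0.999
```

Emit:
{"api": "play_rows", "payload": {"plan": [[-200,0,-450,0,-1],[-200,0,-450,0,-1],[-200,0,-450,0,-1],[-200,0,-450,0,-1]]}}

```text
time: 6.2
tool_pos: [0.393, -0.9434, 0.3891]
tool_rot: [-0.335, 0.659, -0.438, -0.512]
contact_force: [-0.0, 0.5, -0.0]
gripper_width: 1.001
```

```bash
python3 st.py
```

```text
6.2 [-1.253  1.027  0.056  0.015  1.804  1.49 ] [ 0.   -0.06  0.    0.    0.06  0.  ] [ 0.393 -0.943  0.389] [-0.   0.5 -0. ] 1.0009362800540738
[[ 0.093 -0.92  -0.382]
 [-0.234 -0.393  0.889]
 [-0.968  0.007 -0.252]]
tilt 14.593927524177662 lean az 111.5773397951792
```

Emit:
{"api": "play_rows", "payload": {"plan": [[-80,0,-450,0,-1],[-80,0,-450,0,-1]]}}

```text
time: 6.45
tool_pos: [0.3983, -0.9534, 0.394]
tool_rot: [-0.325, 0.67, -0.445, -0.497]
contact_force: [0.3, -0.1, 0.4]
gripper_width: 0.999
```

Emit:
{"api": "play_rows", "payload": {"plan": [[-80,0,-450,0,-1],[-80,0,-450,0,-1]]}}

```text
time: 6.7
tool_pos: [0.4027, -0.9611, 0.4044]
tool_rot: [-0.315, 0.681, -0.452, -0.482]
contact_force: [-0.0, 0.1, -0.4]
gripper_width: 1.004
```

Emit:
{"api": "play_rows", "payload": {"plan": [[-80,0,-450,0,-1],[-80,0,-450,0,-1]]}}

```text
time: 6.95
tool_pos: [0.4062, -0.9672, 0.4198]
tool_rot: [-0.304, 0.692, -0.46, -0.467]
contact_force: [-0.7, -0.4, -0.2]
gripper_width: 0.998
```

```bash
python3 st.py
```

```text
6.95 [-1.25   1.008  0.056  0.024  1.69   1.494] [ 0.   -0.04 -0.    0.   -0.    0.  ] [ 0.406 -0.967  0.42 ] [-0.7 -0.4 -0.2] 0.9984105567959138
[[ 0.142 -0.92  -0.366]
 [-0.352 -0.392  0.85 ]
 [-0.925  0.008 -0.379]]
tilt 22.29437786380251 lean az 111.97705516114871
```

```bash
cat > go.py <<'E'
import sys
from h import *
s=manip.state();M=rot(s['tool_rot'])
for a in sys.argv[1:]:
    t=np.array(eval(a)); print(a,(M.T@(t-s['tool_pos'])*1000).round(1))
E
python3 go.py "[.50,-.55,.38]" "[.606,-.169,.20]"
```

```text
[.50,-.55,.38] [ -96.6 -250.3  335.4]
[.606,-.169,.20] [ -49.  -498.7  688.6]
```

Emit:
{"api": "play_rows", "payload": {"plan": [[-12,-31,42,0,-1],[-24,-62,84,0,-1],[-36,-94,126,0,-1],[-48,-125,168,0,-1],[-60,-156,210,0,-0.3],[-72,-188,252,0,-0.3],[-84,-219,294,0,-0.3],[-97,-250,335,0,-0.3]]}}

```text
time: 7.95
tool_pos: [0.4998, -0.5482, 0.3806]
tool_rot: [-0.305, 0.692, -0.459, -0.467]
contact_force: [0.8, 0.4, 0.5]
gripper_width: 0.65
```

Emit:
{"api": "play_rows", "payload": {"plan": [[6,-31,44,0,-0.3],[12,-62,88,0,-0.3],[18,-93,132,0,-0.3],[24,-124,176,0,-0.3],[30,-155,220,0,-0.3],[36,-186,264,0,-0.3],[42,-217,308,0,-0.3],[48,-248,353,0,-0.3]]}}

```text
time: 8.95
tool_pos: [0.6058, -0.1679, 0.2007]
tool_rot: [-0.305, 0.692, -0.459, -0.466]
contact_force: [0.3, -0.6, -0.2]
gripper_width: 0.653
```

Emit:
{"api": "play_rows", "payload": {"plan": [[0,0,0,0,-0.3],[0,0,0,0,-0.3]]}}

```text
time: 9.2
tool_pos: [0.6057, -0.1698, 0.2013]
tool_rot: [-0.305, 0.692, -0.459, -0.467]
contact_force: [-0.1, -0.9, 0.5]
gripper_width: 0.65
```

```bash
python3 st.py; python3 - <<'E'
from h import *
for n in('wrist','scene'):
    cv2.imwrite(f'pics/{n}1.png',grab(n)['img'][:,:,::-1])
E
python3 go.py "[.606,-.169,.15]" "[.620,-.204,.057]"
```

```text
9.2 [-0.256 -0.04   1.792 -0.336  1.17   2.578] [-0.02 -0.   -0.01  0.    0.    0.  ] [ 0.606 -0.17   0.201] [-0.1 -0.9  0.5] 0.6499320719795281
[[ 0.143 -0.92  -0.366]
 [-0.351 -0.393  0.85 ]
 [-0.925  0.007 -0.379]]
tilt 22.268753547718177 lean az 112.12579186939014
[.606,-.169,.15] [47.5 -1.3 21.1]
[.620,-.204,.057] [147.8  -1.   21.5]
```

View pics/scene1.png

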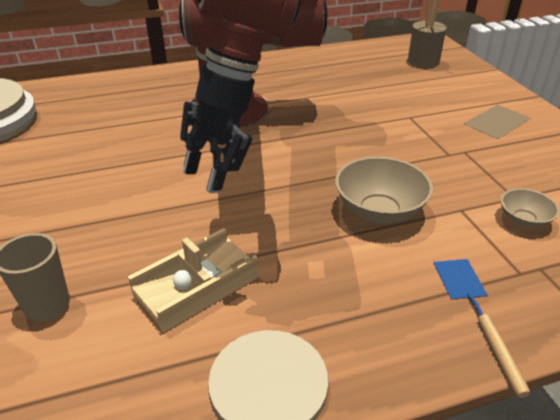

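View pics/wrist1.png

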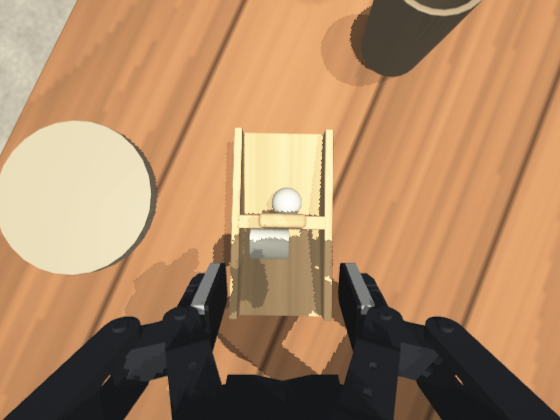

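The wrist view shows the handle at (282,219), centred between the fingers. The ball is beyond it at (287,201) and the roller on the near side at (268,243). I'm descending along the tool axis.

Emit:
{"api": "play_rows", "payload": {"plan": [[25,0,21,0,-0.3],[60,-1,21,0,-0.3],[100,-1,21,0,-0.3],[130,-1,21,0,-0.3],[148,-1,21,0,-0.3],[148,-1,21,0,-0.3]]}}

```text
time: 10.05
tool_pos: [0.6199, -0.2045, 0.0558]
tool_rot: [-0.305, 0.691, -0.46, -0.467]
contact_force: [-0.7, -0.5, 0.2]
gripper_width: 0.653
```

Emit:
{"api": "play_rows", "payload": {"plan": [[0,0,0,0,1],[0,0,0,0,1],[0,0,0,0,1],[0,0,0,0,1]]}}

```text
time: 10.55
tool_pos: [0.62, -0.2038, 0.0569]
tool_rot: [-0.305, 0.692, -0.46, -0.466]
contact_force: [-4.8, -1.7, 5.9]
gripper_width: 0.459
```

```bash
python3 st.py
```

```text
10.55 [-0.306  0.169  1.835 -0.377  0.918  2.629] [ 0. -0.  0. -0.  0.  0.] [ 0.62  -0.204  0.057] [-4.8 -1.7  5.9] 0.4592906495922291
[[ 0.142 -0.92  -0.365]
 [-0.352 -0.392  0.85 ]
 [-0.925  0.007 -0.38 ]]
tilt 22.309484984752622 lean az 112.03655864889907
```

Emit:
{"api": "play_rows", "payload": {"plan": [[-9,0,-4,0,1],[-28,0,-11,0,1],[-55,0,-23,0,1],[-83,1,-34,0,1],[-111,1,-46,0,1],[-130,1,-53,0,1],[-139,1,-57,0,1],[-139,1,-57,0,1]]}}

```text
time: 11.55
tool_pos: [0.6198, -0.2031, 0.2058]
tool_rot: [-0.305, 0.691, -0.459, -0.467]
contact_force: [-0.2, 0.1, -6.5]
gripper_width: 0.457
```

```bash
python3 st.py; python3 - <<'E'
from h import *
a=grab('scene')['img'][60:360,60:500];b=grab('wrist')['img'][100:400,100:460]
cv2.imwrite('pics/lift.png',np.hstack([a,b])[:,:,::-1])
E
```

```text
11.55 [-3.060e-01  2.000e-03  1.743e+00 -3.230e-01  1.162e+00  2.525e+00] [-0.    0.02  0.03  0.   -0.    0.  ] [ 0.62  -0.203  0.206] [-0.2  0.1 -6.5] 0.45696080599465927
[[ 0.142 -0.92  -0.366]
 [-0.35  -0.392  0.85 ]
 [-0.926  0.008 -0.378]]
tilt 22.198394666795114 lean az 112.03212822431108
```

View pics/lift.png

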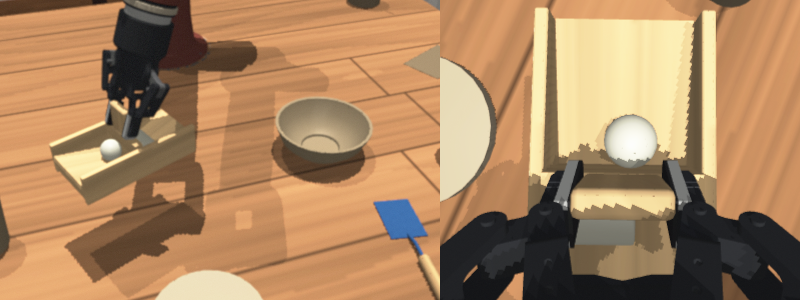

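```bash
cat > pour.py <<'E'
from h import *
s=manip.state();M=rot(s['tool_rot']);ax=-M[:,0]
ax=ax/np.linalg.norm(ax)
X=np.array([.927,.375,0]);Y=np.array([-.375,.927,0]);Z=np.array([0,0,1.])
T0=np.stack([X,Y,Z],1)
for ph in (0,60,70,80,90,100,110,120,130,140,150,180):
    A=R.from_rotvec(ax*np.radians(ph)).as_matrix()@T0
    lip=A@[0,-.095,-.046]; e=A@[0,-1,0]; sx=A@[1,0,0]
    c=np.array([A@[a,b,h] for a in(-.05,.05) for b in(-.095,.095) for h in(-.078,-.028)])
    print(ph,'lip',lip.round(3),'pitch',np.degrees(np.arcsin(e[2])).round(1),'roll',np.degrees(np.arcsin(sx[2])).round(1),'az',np.degrees(np.arctan2(e[1],e[0])).round(0),'low',c[:,2].min().round(3), c[c[:,2].argmin()].round(3))
E
python3 pour.py
```

```text
0 lip [ 0.036 -0.088 -0.046] pitch 0.0 roll 0.0 az -68.0 low -0.078 [-0.011 -0.107 -0.078]
60 lip [ 0.08  -0.035 -0.059] pitch -10.1 roll -18.9 az -13.0 low -0.105 [ 0.081  0.003 -0.105]
70 lip [ 0.081 -0.023 -0.064] pitch -13.4 roll -20.6 az -5.0 low -0.11 [ 0.073  0.013 -0.11 ]
80 lip [ 0.08  -0.012 -0.068] pitch -16.9 roll -21.6 az 4.0 low -0.115 [ 0.063  0.021 -0.115]
90 lip [ 0.076 -0.001 -0.073] pitch -20.5 roll -21.9 az 13.0 low -0.119 [ 0.052  0.027 -0.119]
100 lip [ 0.071  0.009 -0.077] pitch -24.3 roll -21.6 az 23.0 low -0.122 [ 0.04   0.032 -0.122]
110 lip [ 0.064  0.018 -0.082] pitch -28.0 roll -20.5 az 32.0 low -0.125 [ 0.027  0.034 -0.125]
120 lip [ 0.055  0.026 -0.086] pitch -31.6 roll -18.8 az 42.0 low -0.127 [ 0.013  0.035 -0.127]
130 lip [ 0.045  0.032 -0.09 ] pitch -35.0 roll -16.5 az 52.0 low -0.129 [ 0.     0.033 -0.129]
140 lip [ 0.034  0.036 -0.093] pitch -38.1 roll -13.8 az 63.0 low -0.129 [-0.013  0.028 -0.129]
150 lip [ 0.022  0.039 -0.096] pitch -40.6 roll -10.6 az 75.0 low -0.128 [-0.025  0.022 -0.128]
180 lip [-0.014  0.033 -0.099] pitch -44.1 roll 0.3 az 112.0 low -0.122 [ 0.041  0.031 -0.122]
```

```bash
python3 go.py "[.533,-.044,.205]" "[.446,.115,.195]"
```

```text
[.533,-.044,.205] [-68.7  16.7 166.3]
[.446,.115,.195] [-127.    34.3  337.2]
```

Emit:
{"api": "play_rows", "payload": {"plan": [[-4,1,10,0,1],[-12,3,30,0,1],[-25,6,60,0,1],[-39,10,95,0,1],[-54,13,130,0,1],[-68,17,165,0,1],[-81,21,200,0,1],[-94,25,235,0,1]]}}

```text
time: 12.65
tool_pos: [0.4959, 0.0217, 0.2037]
tool_rot: [-0.305, 0.691, -0.459, -0.467]
contact_force: [0.4, 0.5, -6.7]
gripper_width: 0.458
```

Emit:
{"api": "play_rows", "payload": {"plan": [[-13,4,35,0,1],[-23,7,65,0,1],[-29,9,87,0,1],[-32,9,98,0,1],[-33,9,102,0,1],[-33,9,102,0,1],[-33,9,102,0,1]]}}

```text
time: 13.52
tool_pos: [0.4475, 0.114, 0.1963]
tool_rot: [-0.305, 0.691, -0.46, -0.467]
contact_force: [-0.3, 0.1, -6.7]
gripper_width: 0.456
```

```bash
python3 st.py;python3 - <<'E'
from h import *
a=grab('scene')['img'][60:360,60:500];b=grab('wrist')['img'][100:400,100:460]
cv2.imwrite('pics/pre.png',np.hstack([a,b])[:,:,::-1])
E
```

```text
13.525 [ 0.317 -0.321  2.045 -0.393  1.404  3.118] [-0.  0. -0. -0.  0.  0.] [0.448 0.114 0.196] [-0.3  0.1 -6.7] 0.4558424225313248
[[ 0.141 -0.92  -0.365]
 [-0.351 -0.392  0.851]
 [-0.926  0.008 -0.378]]
tilt 22.213026725653922 lean az 111.96742530445634
```

View pics/pre.png

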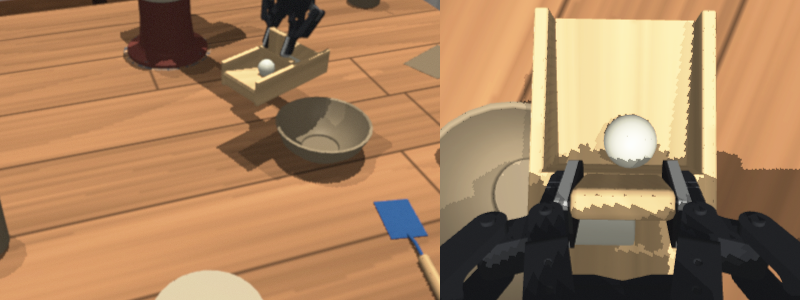

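Emit:
{"api": "play_rows", "payload": {"plan": [[0,0,0,-0.08,1],[0,0,0,-0.24,1],[0,0,0,-0.42,1],[0,0,0,-0.6,1],[0,0,0,-0.78,1],[0,0,0,-0.94,1],[0,0,0,-1.04,1],[0,0,0,-1.08,1]]}}

```text
time: 14.62
tool_pos: [0.4475, 0.1142, 0.1963]
tool_rot: [0.094, 0.75, -0.154, -0.637]
contact_force: [-0.4, -0.3, -6.6]
gripper_width: 0.458
```

```bash
python3 st.py;python3 - <<'E'
from h import *
a=grab('scene')['img'][20:320,120:560];b=grab('wrist')['img'][100:400,100:460]
cv2.imwrite('pics/mid.png',np.hstack([a,b])[:,:,::-1])
E
```

```text
14.625 [ 0.317 -0.321  2.045 -0.392  1.404  2.037] [-0.   0.   0.   0.   0.  -0.3] [0.448 0.114 0.196] [-0.4 -0.3 -6.6] 0.45783728931603057
[[ 0.142 -0.11  -0.984]
 [-0.35  -0.935  0.054]
 [-0.926  0.337 -0.171]]
tilt 22.1981095149178 lean az 112.0011766358493
```

View pics/mid.png

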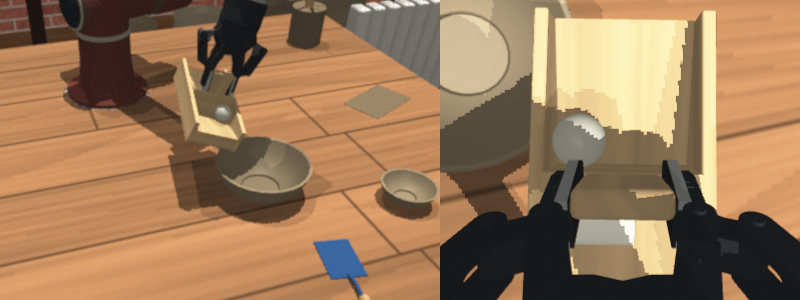

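Emit:
{"api": "play_rows", "payload": {"plan": [[0,0,0,-0.16,1],[0,0,0,-0.34,1],[0,0,0,-0.52,1],[0,0,0,-0.7,1],[0,0,0,-0.88,1],[0,0,0,-1.06,1],[0,0,0,-1.22,1],[0,0,0,-1.34,1]]}}

```text
time: 15.72
tool_pos: [0.4475, 0.1144, 0.1963]
tool_rot: [-0.54, -0.529, -0.276, 0.594]
contact_force: [-0.0, 0.5, -5.7]
gripper_width: 0.461
```

Emit:
{"api": "play_rows", "payload": {"plan": [[0,0,0,0,1],[0,0,0,0,1],[0,0,0,0,1],[0,0,0,0,1]]}}

```text
time: 16.23
tool_pos: [0.4472, 0.1145, 0.1962]
tool_rot: [-0.539, -0.529, -0.275, 0.595]
contact_force: [-0.3, -0.6, -6.4]
gripper_width: 0.459
```

```bash
python3 st.py;python3 - <<'E'
from h import *
a=grab('scene')['img'][20:320,120:560];b=grab('wrist')['img'][100:400,100:460]
cv2.imwrite('pics/pour.png',np.hstack([a,b])[:,:,::-1])
E
```

```text
16.225 [ 0.318 -0.321  2.045 -0.392  1.404  0.699] [ 0.  0. -0.  0. -0. -0.] [0.447 0.115 0.196] [-0.3 -0.6 -6.4] 0.4587467733209257
[[ 0.141  0.932 -0.333]
 [-0.35  -0.268 -0.898]
 [-0.926  0.244  0.289]]
tilt 22.195719778734794 lean az 111.98050147982462
```

View pics/pour.png

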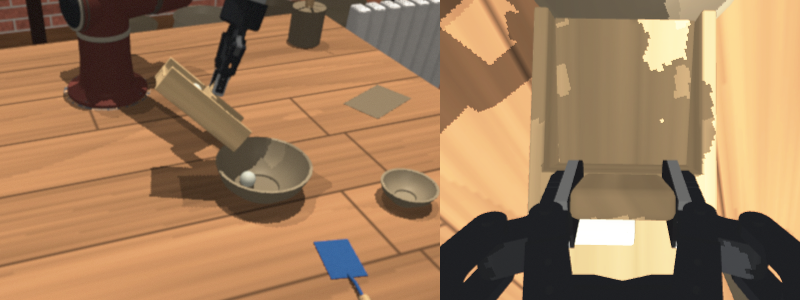

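The ball is in the bowl (left panel, 248,180) and the roller is still in the tote. Turning back and returning to the original spot.

Emit:
{"api": "play_rows", "payload": {"plan": [[0,0,0,0.12,1],[0,0,0,0.3,1],[0,0,0,0.48,1],[0,0,0,0.66,1],[0,0,0,0.84,1],[0,0,0,1.02,1],[0,0,0,1.2,1],[0,0,0,1.34,1]]}}

```text
time: 17.32
tool_pos: [0.4472, 0.1145, 0.1962]
tool_rot: [0.092, 0.75, -0.155, -0.636]
contact_force: [0.1, 0.2, -6.2]
gripper_width: 0.459
```

Emit:
{"api": "play_rows", "payload": {"plan": [[0,0,0,0.16,1],[0,0,0,0.34,1],[0,0,0,0.52,1],[0,0,0,0.7,1],[0,0,0,0.86,1],[0,0,0,1.0,1],[0,0,0,1.08,1],[0,0,0,1.08,1]]}}

```text
time: 18.32
tool_pos: [0.4472, 0.1144, 0.1961]
tool_rot: [-0.304, 0.691, -0.459, -0.467]
contact_force: [0.4, -0.6, -6.0]
gripper_width: 0.461
```

```bash
python3 st.py; python3 go.py "[.620,-.203,.206]"
```

```text
18.325 [ 0.318 -0.321  2.045 -0.393  1.404  3.117] [-0.   -0.    0.    0.   -0.   -0.02] [0.447 0.114 0.196] [ 0.4 -0.6 -6. ] 0.460633412406356
[[ 0.141 -0.919 -0.367]
 [-0.351 -0.393  0.85 ]
 [-0.926  0.009 -0.378]]
tilt 22.21884784445779 lean az 111.93746128475648
[.620,-.203,.206] [ 126.6  -34.  -337. ]
```

Emit:
{"api": "play_rows", "payload": {"plan": [[4,-1,-10,0,1],[12,-3,-30,0,1],[25,-6,-60,0,1],[38,-10,-95,0,1],[51,-13,-130,0,1],[63,-17,-165,0,1],[76,-20,-200,0,1],[89,-24,-235,0,1]]}}

```text
time: 19.32
tool_pos: [0.5681, -0.1092, 0.2022]
tool_rot: [-0.304, 0.691, -0.46, -0.467]
contact_force: [0.1, 0.9, -5.9]
gripper_width: 0.457
```

Emit:
{"api": "play_rows", "payload": {"plan": [[13,-3,-35,0,1],[24,-6,-65,0,1],[32,-8,-87,0,1],[37,-10,-98,0,1],[38,-10,-102,0,1],[38,-10,-102,0,1],[38,-10,-102,0,1]]}}

```text
time: 20.2
tool_pos: [0.6196, -0.2024, 0.2055]
tool_rot: [-0.304, 0.691, -0.459, -0.468]
contact_force: [0.2, -0.3, -5.4]
gripper_width: 0.455
```

```bash
python3 st.py; python3 go.py "[.620,-.2035,.066]" "[.620,-.2035,.058]"; python3 - <<'E'
from h import *
f=grab('scene');p=pts(f);z=p[...,2]
a=f['img'][120:420,0:440];b=grab('wrist')['img'][100:400,100:460]
cv2.imwrite('pics/ret.png',np.hstack([a,b])[:,:,::-1])
E
```

```text
20.2 [-3.050e-01  2.000e-03  1.744e+00 -3.230e-01  1.163e+00  2.525e+00] [ 0.  0.  0. -0. -0.  0.] [ 0.62  -0.202  0.205] [ 0.2 -0.3 -5.4] 0.45535762885047354
[[ 0.141 -0.919 -0.367]
 [-0.35  -0.393  0.85 ]
 [-0.926  0.008 -0.377]]
tilt 22.17584239486127 lean az 112.00186647315631
[.620,-.2035,.066] [129.6  -1.1  51.6]
[.620,-.2035,.058] [137.   -1.1  54.6]
```

View pics/ret.png

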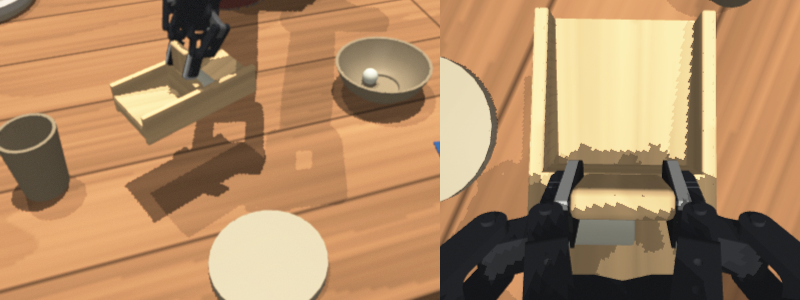

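Ball at rest in the bowl (370,75), tote level and the roller visible behind the handle. Lowering gently.

Emit:
{"api": "play_rows", "payload": {"plan": [[15,0,6,0,1],[45,0,18,0,1],[80,-1,32,0,1],[107,-1,43,0,1],[122,-1,48,0,1],[129,-1,51,0,1],[133,-1,53,0,1],[136,-1,54,0,1]]}}

```text
time: 21.3
tool_pos: [0.6212, -0.2049, 0.0605]
tool_rot: [-0.305, 0.692, -0.459, -0.466]
contact_force: [-0.7, -0.6, -5.7]
gripper_width: 0.458
```

Emit:
{"api": "play_rows", "payload": {"plan": [[0,0,0,0,1],[0,0,0,0,1]]}}

```text
time: 21.55
tool_pos: [0.6207, -0.2047, 0.06]
tool_rot: [-0.305, 0.692, -0.459, -0.467]
contact_force: [0.4, -0.4, -6.2]
gripper_width: 0.456
```

```bash
python3 st.py
```

```text
21.55 [-0.308  0.166  1.832 -0.374  0.923  2.624] [ 0.  0.  0. -0.  0.  0.] [ 0.621 -0.205  0.06 ] [ 0.4 -0.4 -6.2] 0.45598470045638206
[[ 0.142 -0.92  -0.366]
 [-0.351 -0.392  0.85 ]
 [-0.926  0.007 -0.378]]
tilt 22.24407336012564 lean az 112.11285306225096
```

Still hanging, about 3 mm up. I'm lowering in 1 mm steps.

Emit:
{"api": "play_rows", "payload": {"plan": [[1,0,0.4,0,1],[2,0,0.8,0,1],[2,0,0.8,0,1]]}}

```text
time: 21.92
tool_pos: [0.6202, -0.2046, 0.057]
tool_rot: [-0.305, 0.691, -0.459, -0.467]
contact_force: [-0.7, 0.4, -5.4]
gripper_width: 0.455
```

Emit:
{"api": "play_rows", "payload": {"plan": [[1,0,0.4,0,1],[1,0,0.4,0,1]]}}

```text
time: 22.18
tool_pos: [0.6205, -0.2048, 0.057]
tool_rot: [-0.305, 0.692, -0.459, -0.467]
contact_force: [-3.9, 1.6, 0.8]
gripper_width: 0.461
```

Emit:
{"api": "play_rows", "payload": {"plan": [[0,0,0,0,-0.3],[0,0,0,0,-0.3],[0,0,0,0,-0.3]]}}

```text
time: 22.55
tool_pos: [0.6208, -0.2048, 0.0567]
tool_rot: [-0.305, 0.692, -0.459, -0.467]
contact_force: [0.2, 0.7, 0.4]
gripper_width: 0.648
```

Emit:
{"api": "play_rows", "payload": {"plan": [[-15,0,0,0,-0.3],[-50,0,0,0,-0.3],[-100,0,0,0,-0.3],[-150,0,0,0,-0.3],[-200,0,0,0,-0.3],[-200,0,0,0,-0.3]]}}

```text
time: 23.3
tool_pos: [0.5944, -0.1338, 0.249]
tool_rot: [-0.306, 0.695, -0.457, -0.463]
contact_force: [0.5, -0.1, -1.6]
gripper_width: 0.648
```

```bash
python3 st.py; python3 - <<'E'
from h import *
a=grab('scene')['img'][120:420,0:440];f=grab('wrist');b=f['img'][100:400,100:460]
cv2.imwrite('pics/end.png',np.hstack([a,b])[:,:,::-1])
E
```

```text
23.3 [-0.199 -0.117  1.785 -0.338  1.258  2.608] [-0.02  0.05  0.06  0.   -0.02 -0.  ] [ 0.594 -0.134  0.249] [ 0.5 -0.1 -1.6] 0.6483898388049629
[[ 0.153 -0.919 -0.363]
 [-0.352 -0.394  0.849]
 [-0.923 -0.002 -0.384]]
tilt 22.589685501312662 lean az 113.46110228688069
```

View pics/end.png

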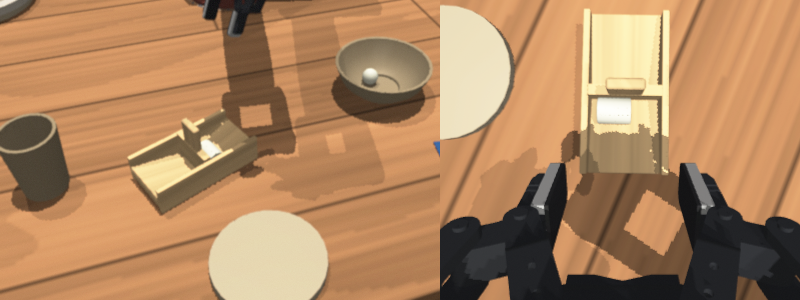

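The tote stands upright on the bench with the roller inside at (613,110). The ball is in the bowl at (370,76) and the gripper is clear.

Emit:
{"api": "play_rows", "payload": {"plan": [[0,0,0,0,-0.3],[0,0,0,0,-0.3]]}}

```text
time: 23.65
tool_pos: [0.5912, -0.1347, 0.2393]
tool_rot: [-0.304, 0.69, -0.46, -0.468]
contact_force: [-0.9, -0.3, -0.6]
gripper_width: 0.649
```

```bash
python3 -c "
from plant import manip
print(manip.job_done())"
```

```text
the job is handed in; nothing more can be done
None
```

The ball is in the clay bowl, the cylinder is still in the tote, and the tote is back upright on the bench where it started. I handed the job in at 23.7 s.

- **How I tipped it:** The moves allow no direct tilt, only a turn about the tool's own axis. I pushed against the arm's reach limit to lean the gripper 22°, then gripped the handle across its 40 mm width instead of the 12 mm thickness you suggested. Turning the leaning tool about 139° over the bowl tipped the ball end down about 38° by calculation, and the ball rolled out.
- **Set-down:** I turned the tote back to level and lowered the last 3 mm in 1 mm steps. The force reading showed the bench taking the weight before I released.
- **Last checks:** The final pictures show the ball at rest in the bowl, the cylinder in its chamber, the tote standing upright and the gripper well clear. No check on the task disagreed.
- **Not confirmed:** I did not measure the gap between the fingers and the ball while the tote was tilted. From the geometry I put it at about 8 mm.
- **Force readings:** They stayed low during handling, about 7 N at most. One reading reached about 80 N while the empty arm moved fast in free air near its reach limit, under the 120 N wrist limit.

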